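Thread the core rod through the plaster mould and lock it

ROBOT

A 7-joint arm with a two-finger parallel gripper is mounted at the origin on the work surface. World frame = base frame: x ahead of the robot, y to its left, z up, the work surface at z = 0. Lengths are in m, angles in rad, forces in N, time in s.
With the tool pointing down it reaches from about 0.35 to 0.775 m from the base axis. Payload 3.1 kg.
Tool frame: the origin (TCP) lies at the very end of the fingers, on their centre line; the grasp point (between the pads) lies 19 mm behind it; z points along the fingers, y is the line along which they close (so a half turn about z gives the same grasp; the last joint's range is limited). The gripper opens to 85 mm and grips with 20 to 120 N. Pads are 22 mm wide; open, the fingers measure 114 mm over their backs; the gripper's body (76 mm by 85 mm) begins 54 mm behind the grasp point. The pads swing forward as they close: fully open they stand 13 mm farther back than shut.
Start: joints at [-1.27, 0.311, 0.014, 1.512, -0.004, 1.319, -0.027], TCP at [0.185, 0.518, 0.231] pointing down, gripper open.
Joint ranges: [-2.7, 2.7], [-0.3, 1.91], [-1.27, 1.3], [0.12, 2.57], [-1.44, 4.58], [0.2, 2.03], [-3.05, 3.05]. Speed limits (rad/s): [2.79, 2.79, 3.14, 3.14, 3.14, 3.14, 3.14].

INTERFACE

Orientations are given as a unit quaternion [x, y, z, w].
In Python, from cell import r gives the robot as it stands.
- The arm moves only by the shell command python3 -m crank 'ROWS' [OPENING] [FORCE]. ROWS is JSON, a list of rows, each a list of 4 numbers: the shift along the world's x, y, z in cm, then the turn about the world's z in degrees. A call has 1 to 20 rows; each row is the pose to reach, as a shift and turn from the pose commanded when the call began; what a row does not reach only later rows make up. A row lasts 1/12 s, in which the tool goes at most 41.7 mm and 7.16 degrees, less where a joint would pass 70% of its speed; a pose out of reach is approached as far as the arm can. A call with a gripper value outside its range is refused whole. OPENING is the closure in counts, from 0 (fully open) to 255 (shut), set as the call begins (- or left out, the last holds). The fingers move at their own pace and stop on an object; FORCE is the grip in N (left out, the last holds). Time passes only in rows, so rows that repeat a pose let the fingers close. It gives the time, the measured TCP pose, the force, the opening and the grip force at its end, in the units of the state.
- r.read_state(): the state, without advancing time (a new reading comes with each control period).
- r.grab_frame(name): name is "side" or "top"; returns the picture (384x512x3 uint8, blue, green, red); there is no depth.
- r.camera_model(name): a dict with "camera_matrix" (3x3 intrinsics, pixels), "dist" ([k1, k2, p1, p2, k3] as OpenCV has them; the pictures are not rectified), "position" and "attitude" of the camera in the world. Camera axes: x right, y down, z forward; pixel columns grow to the right and rows downward; lengths in m; the calibration is good to about 2 mm. A picture is of the moment at which its call begins. camera_model takes no time and is no camera call.
- r.hand_in(): hands the job in; it is judged then, once.
The state is a dict: "time_s": time; "joints": joint angles; "joint_vel": joint speeds; "tau": joint torques, N m; "tool_pos": TCP position; "tool_rot": TCP orientation; "force": force on the tool from outside, world axes, zero at the start; "ft_torque": the same for the moment, N m; "opening": finger opening in m; "finger_force": force on a finger pad.
Only numpy, scipy, OpenCV 4.12 (cv2) and the standard library are available. Lean on these libraries where they do the work, as an engineer would, in place of code of your own. Each camera call takes 0.05 s, during which the arm holds its last target. There are 200 camera calls.

TASK

Take the core rod by its wooden handle from its rest and thread it, tip first, through the holes of all three blue plates of the plaster mould until its brass collar sits fully home against the nearest plate, then let go and push the red keeper bar down behind the collar until it rests on the rod's neck. Feel your way in: never push the rod or the keeper against the mould with more than about 25 N (2.5 kg). Leave the other things on the bench where they are.

Things in the scene. Friction and masses are not known exactly. Their poses are not given: they have to be found in the camera images.
- mould: Fixed plywood board 150 (x) x 250 (y) x 12 mm; origin at the centre of its underside, z up. The rod goes in from its +y side and travels to -y. On it a frame with three upright blue plates 80 mm wide (x), from z = 12 to 102 mm, faces at y = 76/64, 6/-6 and -64/-76 mm; white plaster fills up to z = 60 between them. Keeper posts 8 mm square, 110 high, at x = +-50, y = 95 mm.
- entry (a point): Nominal mouth of the nearest hole: x = 0, y = 76, z = 75 mm of the board. The three round holes (17 mm, 1 mm chamfer at the +y side) lie on one line parallel to the board's y at z = 75, but that line's x is NOT measured: the frame with all plates is clamped through slots anywhere from 14 mm to the -x to 14 mm to the +x side of this point, differing each time. It does not yield when pushed.
- rod: Loose core rod, 0.12 to 0.19 kg, lying in a wooden rest. Its axis is its y; origin on the axis at the front (-y) face of the collar. Along y: aluminium tube 14 mm thick from -170 to 0 mm, the last 2 mm tapering to 11 mm; brass collar 28 mm across from 0 to 10; neck 14 mm thick from 10 to 28; dark wooden handle from 28 to 108. Home: rod y along board y, origin at y = 76 mm of the board.
- rod_grip (a point): Middle of the rod's handle, at y = 68 mm of the rod on its axis, 36 mm above the bench as it lies; the handle is 20 x 20 mm square, its sides facing the rod's x and z. Grip it across x anywhere on its length. The rod's centre of mass is at y = 12 mm, so held by the handle the tip sags about 1 mm, and bumps of the tip can tip it a little further; grip firmly.
- rod_tip (a point): Centre of the rod's blunt tip, at y = -170 mm of the rod.
- rest: Fixed wooden rest, board 60 x 190 x 10 mm under two V posts at y = -120 and 19 mm of its frame, no higher than 45 mm; the rod's axis lies 36 mm above its underside, along its y, its origin above that of the rest.
- keeper (a joint): Red keeper bar on the mould: slides straight down from 0 (raised, its underside 20 mm above the hole line: the rod goes in beneath it) up to 22 mm. It is held by about 4 N of friction and stays where it is left. Its underside meets the rod's 14 mm neck at about 13 to 15 mm; over the collar it stops at about 6 mm.
- keeper_top (a point): Centre of the top of the black round button (24 mm across, 8 mm high) on the keeper bar, at x = 0, y = 95 mm of the mould board and 121 mm above its underside when raised; press here, straight down. The bar is 110 mm long (x), 8 thick, 18 high.
- scraper: Bystander, leave alone: a spatula-like scraper lying on the bench.
- paintbrush: Bystander, leave alone: a flat brush lying on the bench.
- mixing_bowl: Bystander, leave alone: green bowl, 140 mm across, 60 mm high.
- release_jar: Bystander, leave alone: amber jar, 70 mm across, 90 mm high.
- tile_cast: Bystander, leave alone: white plaster tile 100 x 70 x 18 mm.
- wedge_block: Bystander, leave alone: pale wooden block 60 x 40 x 25 mm.
- water_mug: Bystander, leave alone: white mug, 80 mm across, 90 mm high.

How it is judged:
By the outcome, as a careful person would: the job done as asked, in the order asked, and still so for the second after the job is handed in, with the robot touching nothing.
It also fails if it takes over 67 s, if anything falls off the work surface, if the arm or the gripper's body presses on something with over 40 N, if the wrist force passes 120 N, or if a joint passes its speed limit or range.

## Working session

There is one attempt and no reset: what is moved stays moved. The work goes in short steps, Python scripts to look and compute and a shell command to move; the robot and the scene stay as the last step left them, time stands still between calls to the robot, and variables do not carry over. Pictures are saved under pics/ and viewed, at most 10 in all, crops included, and the job is handed in when it is done.

```bash
mkdir -p pics; cat > h.py <<'E'
import numpy as np, cv2
from scipy.spatial.transform import Rotation as R
from cell import r
def cam(n):
    m=r.camera_model(n); a=np.array(m["attitude"],float)
    Rm=a if a.shape==(3,3) else R.from_quat(a).as_matrix()
    return np.array(m["camera_matrix"]),np.array(m["dist"]),np.array(m["position"]),Rm
def ray(n,uv):
    K,d,p,Rm=cam(n)
    q=cv2.undistortPoints(np.array(uv,float).reshape(-1,1,2),K,d).reshape(-1,2)
    return p,(Rm@np.c_[q,np.ones(len(q))].T).T
def plane(n,uv,z):
    p,v=ray(n,uv); return p+v*((z-p[2])/v[:,2])[:,None]
def proj(n,P):
    K,d,p,Rm=cam(n)
    return cv2.projectPoints(np.array(P,float).reshape(-1,1,3),cv2.Rodrigues(Rm.T)[0],-Rm.T@p,K,d)[0].reshape(-1,2)
E
python3 - <<'E'
from h import *
for n in("top","side"):
    cv2.imwrite(f"pics/{n}0.png",cv2.resize(r.grab_frame(n),(800,600)))
    print(n,r.camera_model(n))
s=r.read_state();print(s)
E
```

```text
top {'camera_matrix': array([[358.49562721,   0.        , 258.61373999],
       [  0.        , 358.49562721, 191.61447856],
       [  0.        ,   0.        ,   1.        ]]), 'dist': array([-0.0278531,  0.       ,  0.       ,  0.       ,  0.       ]), 'position': array([0.45246745, 0.01588487, 1.09245404]), 'attitude': array([ 0.71381447, -0.69848413,  0.03051998, -0.04071061])}
side {'camera_matrix': array([[472.33082988,   0.        , 257.35721031],
       [  0.        , 472.33082988, 186.33145509],
       [  0.        ,   0.        ,   1.        ]]), 'dist': array([-0.18323064,  0.        ,  0.        ,  0.        ,  0.        ]), 'position': array([-0.08769593,  1.25358336,  0.87457914]), 'attitude': array([-0.22179268,  0.83233789, -0.49452188,  0.11605927])}
{'time_s': 0.1, 'joints': array([-1.26970243,  0.31166415,  0.0139671 ,  1.51288979, -0.00438857,
        1.31919399, -0.02718214]), 'joint_vel': array([-1.53626174e-04, -2.56225830e-03, -1.93102914e-04, -3.89054674e-03,
        6.55631245e-04,  2.97308162e-03,  4.22917428e-05]), 'tau': array([ 8.97548543e-04, -3.80849218e+01,  1.46825588e-01, -2.31240052e+01,
        1.22851171e-02,  8.09142482e-03,  6.20963334e-06]), 'tool_pos': array([0.18462577, 0.51739776, 0.2303223 ]), 'tool_rot': array([ 1.70498829e-01,  9.85357306e-01, -1.05369021e-03, -1.35411610e-04]), 'force': array([ 0.87539518, -0.11423363, -0.26356349]), 'ft_torque': array([ 0.03632957, -0.05109595,  0.00583323]), 'finger_force': 0.0, 'opening': 0.08511341425728325}
```

View pics/top0.png

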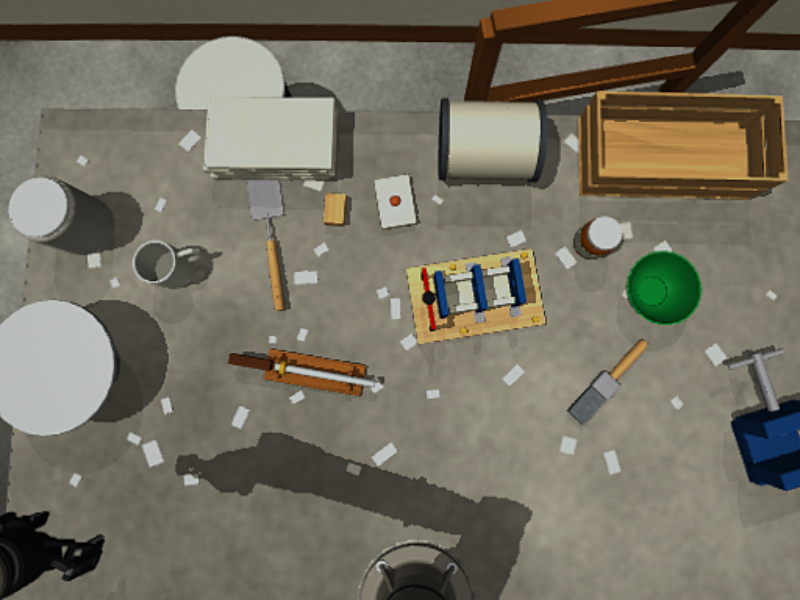

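View pics/side0.png

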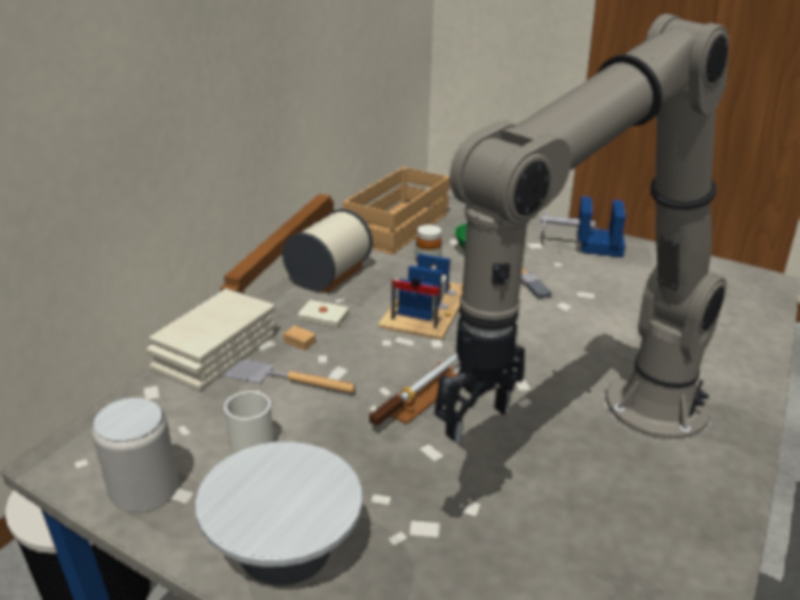

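The top view shows the rod, with its handle end at (230,360), collar at (283,368) and tip at (380,382). It also shows the mould board from (408,268) to (545,325), with the keeper button at (428,297). The side view shows the holes facing +y, with the arm clear of the rod.

```bash
python3 - <<'E'
from h import *
im=r.grab_frame("top"); cv2.imwrite("pics/raw_top.png",im)
hsv=cv2.cvtColor(im,cv2.COLOR_BGR2HSV); H,S,V=cv2.split(hsv)
def reg(x0,y0,x1,y1):
    m=np.zeros(H.shape,bool); s=1.5625; m[int(y0/s):int(y1/s),int(x0/s):int(x1/s)]=1; return m
B=reg(395,240,560,350); Rr=reg(220,340,395,405)
def pts(m): ys,xs=np.nonzero(m); return np.c_[xs,ys].astype(float)
board=B&(H>8)&(H<32)&(S>70)&(V>90)
# drop parts elevated: use hull
c=pts(board); P=plane("top",c,0.012)[:,:2].astype(np.float32)
rect=cv2.minAreaRect(P); print("board",rect,len(c)); print(cv2.boxPoints(rect))
blue=(B&(H>95)&(H<130)&(S>120)&(V>40)).astype(np.uint8)
n,l,st,ce=cv2.connectedComponentsWithStats(blue)
for i in range(1,n):
    if st[i,4]>20:
        Q=plane("top",pts(l==i),0.102)[:,:2].astype(np.float32); print("blue",st[i],cv2.minAreaRect(Q))
red=B&((H<6)|(H>174))&(S>150); Q=plane("top",pts(red),0.113)[:,:2].astype(np.float32); print("red",red.sum(),cv2.minAreaRect(Q))
blk=B&(V<35)&reg(418,285,440,308); print("button",blk.sum(),plane("top",pts(blk).mean(0),0.121))
brass=Rr&(H>18)&(H<32)&(S>120)&(V>120); print("brass",brass.sum(),plane("top",pts(brass).mean(0),0.036+.01))
tube=Rr&(S<40)&(V>120); Q=plane("top",pts(tube),0.04)[:,:2]; vx=cv2.fitLine(Q.astype(np.float32),cv2.DIST_HUBER,0,.01,.01).ravel(); print("tube",len(Q),vx,Q[Q[:,1].argmin()],Q[Q[:,1].argmax()],np.degrees(np.arctan2(vx[1],vx[0])))
hd=Rr&(V<90)&(S>120)&reg(220,340,266,380); Q=plane("top",pts(hd),0.046)[:,:2];print("handle",len(Q),Q.mean(0),Q.min(0),Q.max(0))
a=im[215:260,140:255]; b=im[150:225,255:355]
o=np.zeros((600,800,3),np.uint8); a=cv2.resize(a,None,fx=6,fy=6,interpolation=2); b=cv2.resize(b,None,fx=4,fy=4,interpolation=2)
o[:270,:690]=a;o[280:580,:400]=b; 
mk=np.zeros_like(im); mk[board]=(0,255,255);mk[blue>0]=(255,0,0);mk[red]=(0,0,255);mk[blk]=(255,0,255)
o[280:580,400:800]=cv2.resize(mk[150:225,255:355],None,fx=4,fy=4,interpolation=0)
cv2.imwrite("pics/c1.png",o)
E
```

```text
board ((0.5726512670516968, -0.10385577380657196), (0.15049584209918976, 0.2501909136772156), 10.252548217773438) 2171
[[ 0.47633946  0.00584908]
 [ 0.5208702  -0.24034698]
 [ 0.6689631  -0.21356063]
 [ 0.6244323   0.03263544]]
blue [328 166   9  28 136] ((0.5904072523117065, -0.16871009767055511), (0.07764025032520294, 0.018579693511128426), 10.0012788772583)
blue [303 169   9  29 138] ((0.57878178358078, -0.10057245939970016), (0.07908907532691956, 0.017662378028035164), 9.371384620666504)
blue [278 173  10  29 133] ((0.5662522315979004, -0.03388538956642151), (0.0794529914855957, 0.013628401793539524), 11.106695175170898)
red 83 ((0.5541466474533081, -0.010557576082646847), (0.10700179636478424, 0.007256494835019112), 10.42977523803711)
button 61 [[ 0.55600445 -0.01383103  0.121     ]]
brass 21 [[0.42538716 0.2580552  0.046     ]]
tube 1868 [ 0.19076657 -0.98163545  0.41552162  0.2101978 ] [0.36479183 0.05001432] [0.42621869 0.3780256 ] -79.00247
handle 162 [0.43671753 0.32343999] [0.42260185 0.29034135] [0.45034021 0.35856135]
```

View pics/c1.png

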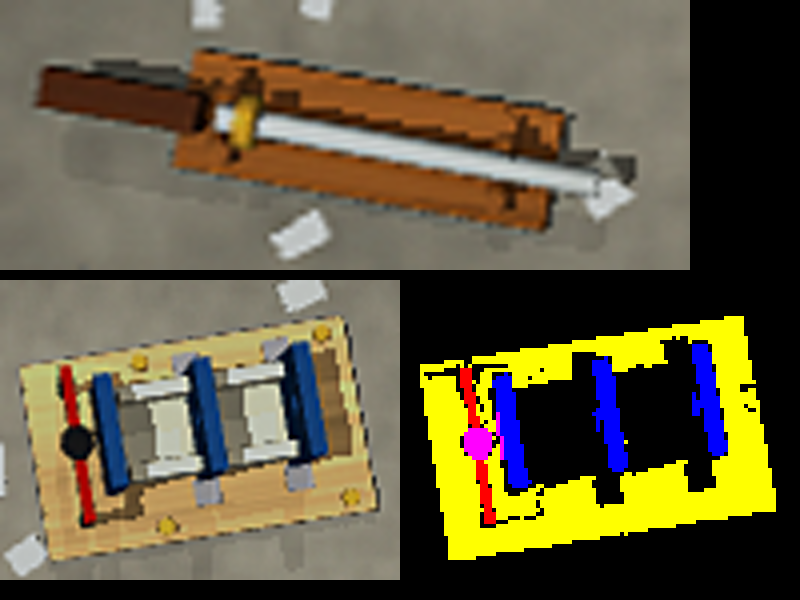

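The crops show the board hull at 150 x 250 mm, as expected, with a yaw of about 10.25°. All three plates sit about +6 mm along board x. The rod's handle end is near raw pixel (147,229) and its tip near (241,246). Next I'll refine the rod axis.

```bash
python3 - <<'E'
from h import *
im=cv2.imread("pics/raw_top.png"); H,S,V=cv2.split(cv2.cvtColor(im,cv2.COLOR_BGR2HSV))
ys,xs=np.mgrid[:384,:512]
# tube: bright gray within strip of the rough line
a=np.array([147,229.3]);b=np.array([240.8,245.8]);d=(b-a)/np.linalg.norm(b-a)
s=(xs-a[0])*d[0]+(ys-a[1])*d[1]; t=-(xs-a[0])*d[1]+(ys-a[1])*d[0]
tube=(abs(t)<5)&(s>40)&(s<88)&(S<50)&(V>150)
hd=(abs(t)<6)&(s>-4)&(s<27)&(V<100)&(S>110)
c=np.c_[xs[tube],ys[tube]]
Pt=plane("top",c,0.038)[:,:2]; Ph=plane("top",np.c_[xs[hd],ys[hd]],0.044)[:,:2]
for Q in(Pt,Ph): print(len(Q),Q.mean(0),cv2.minAreaRect(Q.astype(np.float32)))
e=Ph.mean(0)-Pt.mean(0); e/=np.linalg.norm(e); print("yaw",np.degrees(np.arctan2(e[1],e[0]))-90, e)
n=np.array([-e[1],e[0]])
vx=cv2.fitLine(Pt.astype(np.float32),2,0,.01,.01).ravel(); print(vx, np.degrees(np.arctan(vx[1]/vx[0])))
br=np.array([.42539,.25806])
for nm,Q in(("h",Ph),("t",Pt)): print(nm,((Q-br)@e).min(),((Q-br)@e).max(),((Q-br)@n).mean())
rest=(abs(t)<20)&(s>25)&(s<85)&(H<16)&(S>120)&(V>60)
print("rest",cv2.minAreaRect(plane("top",np.c_[xs[rest],ys[rest]],0.010)[:,:2].astype(np.float32)))
E
```

```text
163 [0.41315935 0.17286031] ((0.4130634665489197, 0.17132630944252014), (0.13876508176326752, 0.010090342722833157), 81.50103759765625)
202 [0.43605783 0.31629301] ((0.4350620210170746, 0.3180202841758728), (0.08192822337150574, 0.026757247745990753), 86.46561431884766)
yaw -9.07050712974636 [0.15764978 0.98749509]
[0.15199772 0.98838085 0.41315934 0.17286031] 81.25728
h 0.02040061219718033 0.10116207776151383 -0.0013540048636076917
t -0.15702045283319288 -0.018179701500902715 -0.001354004863607692
rest ((0.4183502197265625, 0.20220790803432465), (0.1816258728504181, 0.05949242785573006), 81.48448181152344)
```

```bash
python3 -m crank '[[4,-3,0,-7],[8,-6,0,-14],[12,-9,0,-21],[15,-11,0,-28],[18,-13,0,-35],[20,-15,0,-42],[22,-16,0,-49],[24,-17,-2,-56],[25,-18,-4,-63],[25.3,-18.5,-6,-70],[25.3,-18.5,-8,-76],[25.3,-18.5,-10,-79.1],[25.3,-18.5,-10,-79.1],[25.3,-18.5,-10,-79.1]]' 0 60
python3 - <<'E'
from h import *
s=r.read_state(); p=s["tool_pos"]; m=R.from_quat(s["tool_rot"]).as_matrix(); print(p,m.round(3),s["joints"].round(2))
im=r.grab_frame("top"); u=proj("top",[[.4375,.332,.046]])[0]; print(u)
x,y=map(int,u); c=im[y-40:y+50,x-30:x+105]; cv2.imwrite("pics/g1.png",cv2.resize(c,None,fx=5.5,fy=5.5,interpolation=2))
E
```

```text
time_s: 1.32
tool_pos: [0.4368, 0.3325, 0.1302]
tool_rot: [0.758, 0.652, -0.002, 0.0]
force: [-0.2, -0.0, -0.0]
opening: 0.0852
finger_force: 0.0
[0.43682702 0.33248195 0.13024961] [[ 0.15   0.989 -0.002]
 [ 0.989 -0.15  -0.002]
 [-0.003 -0.002 -1.   ]] [-0.97  0.4   0.38  1.67 -0.16  1.1  -0.69]
[155.08427203 230.54055131]
```

View pics/g1.png

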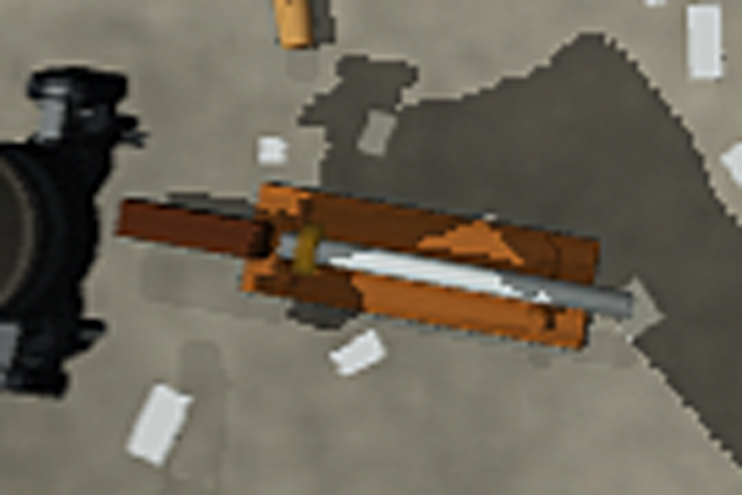

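The picture shows the gripper straddling the handle's line, with the handle running from (120,215) to (270,238) and clear of the rest. I'll descend and grip.

```bash
python3 -m crank '[[0,0,-3,0],[0,0,-6,0],[0,0,-8.5,0],[0,0,-10.3,0],[0,0,-11.3,0],[0,0,-11.3,0],[0,0,-11.3,0]]' 0 60; python3 -m crank '[[0,0,0,0],[0,0,0,0],[0,0,0,0],[0,0,0,0],[0,0,0,0],[0,0,0,0],[0,0,0,0],[0,0,0,0],[0,0,0,0],[0,0,0,0],[0,0,0,0],[0,0,0,0]]' 255 110
```

```text
time_s: 1.95
tool_pos: [0.4388, 0.3338, 0.0195]
tool_rot: [0.759, 0.651, 0.001, 0.0]
force: [-0.6, -0.2, 0.2]
opening: 0.0852
finger_force: 0.0
time_s: 2.95
tool_pos: [0.4386, 0.3332, 0.0187]
tool_rot: [0.759, 0.651, 0.001, 0.0]
force: [2.2, -0.3, 4.1]
opening: 0.0185
finger_force: 107.5
```

```bash
python3 -m crank '[[0,0,1,0],[0,0,3,0],[0,0,5,0],[0,0,7,0],[1.5,-1.5,7,4],[3.5,-3.5,7,9],[5.5,-5.5,7,14],[7,-7,6,19],[7.4,-7.5,5,19],[7.4,-7.5,4.2,19],[7.4,-7.5,4,19],[7.4,-7.5,4,19],[7.4,-7.5,4,19],[7.4,-7.5,4,19]]'
cat > m.py <<'E'
import sys
from h import *
s=r.read_state(); p=s["tool_pos"]; q=s["tool_rot"]; m=R.from_quat(q).as_matrix()
print(s["time_s"],p.round(4),"tool y ang",np.degrees(np.arctan2(m[1,1],m[0,1])),"z",m[:,2].round(4),s["force"].round(1),s["ft_torque"].round(2),s["opening"])
for n in ("top","side"): cv2.imwrite(f"pics/raw_{n}{sys.argv[1]}.png",r.grab_frame(n))
a=cv2.imread(f"pics/raw_top{sys.argv[1]}.png")[130:240,190:345]; b=cv2.imread(f"pics/raw_side{sys.argv[1]}.png")[140:270,220:340]
o=np.zeros((600,800,3),np.uint8); a=cv2.resize(a,(465,330),interpolation=2);b=cv2.resize(b,(330,358),interpolation=2)
o[:330,:465]=a;o[:358,468:798]=b; cv2.imwrite(f"pics/m{sys.argv[1]}.png",o[:360])
E
python3 m.py 1
```

```text
time_s: 4.12
tool_pos: [0.5109, 0.26, 0.0586]
tool_rot: [0.64, 0.768, 0.0, -0.0]
force: [-0.7, 0.2, -0.7]
opening: 0.0183
finger_force: 107.6
4.1167 [0.5109 0.26   0.0586] tool y ang 10.405867303608666 z [-3.e-04  1.e-03 -1.e+00] [-0.7  0.2 -0.7] [ 0.09  0.02 -0.03] 0.018315416968873306
```

View pics/m1.png

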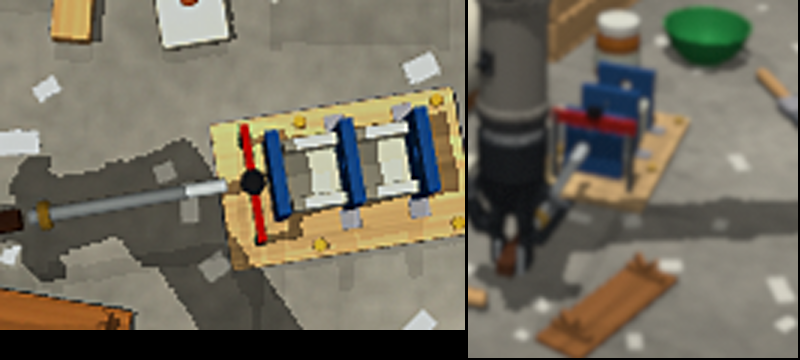

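The top crop shows the rod's tip at (228,186), just short of the keeper, with the rod roughly in line with the mould. Now I'll compute the lateral offset relative to the plates.

```bash
cat > rod.py <<'E'
import sys
from h import *
im=cv2.imread(f"pics/raw_top{sys.argv[1]}.png"); f=im.astype(float)
th=np.radians(10.25); ex=np.array([np.cos(th),np.sin(th)]); ey=np.array([-ex[1],ex[0]]); C=np.array([.57265,-.10386])
# resample image onto plane z=.075 in board coords (x,y)
xs=np.arange(-.06,.06,.0005); ys=np.arange(.08,.30,.001)
X,Y=np.meshgrid(xs,ys); W=C+X[...,None]*ex+Y[...,None]*ey
uv=proj("top",np.c_[W.reshape(-1,2),np.full(X.size,.075)]).astype(np.float32).reshape(X.shape+(2,))
w=cv2.remap(im,uv[...,0],uv[...,1],cv2.INTER_LINEAR)
H,S,V=cv2.split(cv2.cvtColor(w,cv2.COLOR_BGR2HSV)); m=(S<40)&(V>95)&(np.abs(X)<.03)
brass=(H>15)&(H<32)&(S>120)&(abs(X)<.03)&(Y>.2)
if brass.any(): print("collar xy",X[brass].mean(),Y[brass].mean(),Y[brass].min(),Y[brass].max())
out=[]
for i,y in enumerate(ys):
    row=m[i]
    if row.sum()*0.5>8 and row.sum()*.5<22: out.append((y,X[i][row].mean(),row.sum()*.5))
out=np.array(out); 
print(out[::12].round(4)); 
k=np.polyfit(out[:,0],out[:,1],1); res=out[:,1]-np.polyval(k,out[:,0]); g=abs(res)<.002; k=np.polyfit(out[g,0],out[g,1],1)
print("tilt deg",np.degrees(np.arctan(k[0])),"x at tip",np.polyval(k,out[:,0].min()),"tip y",out[:,0].min(),"x at 76",np.polyval(k,.076))
g2=out[g]; print("res",res[g].std())
V2=cv2.resize(w,None,fx=3,fy=3); cv2.imwrite(f"pics/w{sys.argv[1]}.png",np.rot90(V2,1)[:,:800])
# plates: same rectification at z=.102
for y in (.07,0,-.07):
    xs2=np.arange(-.06,.06,.0005); yy=np.linspace(y-.003,y+.003,5)
    X2,Y2=np.meshgrid(xs2,yy); W2=C+X2[...,None]*ex+Y2[...,None]*ey
    uv=proj("top",np.c_[W2.reshape(-1,2),np.full(X2.size,.102)]).astype(np.float32).reshape(X2.shape+(2,))
    q=cv2.cvtColor(cv2.remap(im,uv[...,0],uv[...,1],cv2.INTER_LINEAR),cv2.COLOR_BGR2HSV)
    b=(q[...,0]>95)&(q[...,0]<130)&(q[...,1]>120); xx=X2[b]; print("plate",y,xx.min(),xx.max(),np.median(xx),(q[2,::8,2]).tolist())
E
python3 rod.py 1
```

```text
collar xy 0.003452970297029761 0.2937673267326735 0.2870000000000002 0.2990000000000002
[[ 1.19e-01  4.50e-03  1.05e+01]
 [ 1.35e-01  5.30e-03  1.50e+01]
 [ 1.47e-01  2.30e-03  1.90e+01]
 [ 1.90e-01  4.30e-03  1.00e+01]
 [ 2.02e-01  4.30e-03  1.00e+01]
 [ 2.14e-01  4.50e-03  9.50e+00]
 [ 2.26e-01  2.50e-03  1.10e+01]
 [ 2.38e-01 -1.30e-03  1.25e+01]
 [ 2.50e-01  1.20e-03  1.10e+01]
 [ 2.62e-01  4.00e-03  1.05e+01]
 [ 2.74e-01  3.80e-03  1.10e+01]
 [ 2.86e-01  4.00e-03  9.50e+00]]
tilt deg -0.7911941745784686 x at tip 0.005378943705758114 tip y 0.11900000000000004 x at 76 0.005972766015819832
res 0.001110977433830567
plate 0.07 -0.035999999999999976 0.046000000000000096 0.00500000000000006 [199, 118, 116, 161, 211, 190, 36, 107, 134, 128, 127, 129, 131, 131, 131, 133, 135, 131, 127, 128, 127, 130, 131, 132, 130, 129, 128, 170, 211, 206]
plate 0 -0.035499999999999976 0.046000000000000096 0.00550000000000006 [196, 182, 171, 177, 211, 206, 44, 99, 132, 127, 126, 128, 129, 130, 129, 131, 133, 129, 126, 128, 126, 126, 129, 129, 128, 128, 126, 132, 204, 207]
plate -0.07 -0.034999999999999976 0.045500000000000096 0.00550000000000006 [203, 203, 203, 204, 205, 206, 109, 111, 130, 125, 126, 127, 128, 128, 129, 130, 130, 128, 126, 126, 125, 126, 129, 128, 127, 127, 126, 162, 209, 206]
```

```bash
python3 -m crank '[[0.2,-0.3,0,-0.15],[0.3,-0.9,0,-0.15],[0.45,-1.6,0,-0.15],[0.6,-2.4,0,-0.15],[0.72,-3,0,-0.15],[0.8,-3.5,0,-0.15],[0.84,-3.7,0,-0.15],[0.84,-3.7,0,-0.15],[0.84,-3.7,0,-0.15],[0.84,-3.7,0,-0.15],[0.84,-3.7,0,-0.15]]'
cat > s.py <<'E'
from h import *
th=np.radians(10.25); ex=np.array([np.cos(th),np.sin(th)]); ey=np.array([-ex[1],ex[0]]); C=np.array([.57265,-.10386])
s=r.read_state(); p=s["tool_pos"];m=R.from_quat(s["tool_rot"]).as_matrix(); d=p[:2]-C
print("t",round(s["time_s"],2),"grip board x,y %.1f %.1f z %.1f"%(1e3*d@ex,1e3*d@ey,1e3*p[2]),"tip y %.1f"%(1e3*d@ey-251),"yaw %.2f"%np.degrees(np.arctan2(m[1,1],m[0,1])),"F board x,y,z",round(s["force"][:2]@ex,1),round(s["force"][:2]@ey,1),round(s["force"][2],1),"M",s["ft_torque"].round(2),"zaxis",m[:,2].round(4),"opening",round(s["opening"],4))
E
python3 s.py; python3 m.py 2; python3 rod.py 2
```

```text
time_s: 5.13
tool_pos: [0.5201, 0.2217, 0.0583]
tool_rot: [0.642, 0.767, 0.0, -0.0]
force: [0.0, 0.9, -1.9]
opening: 0.0182
finger_force: 107.6
t 5.13 grip board x,y 6.2 329.8 z 58.3 tip y 78.8 yaw 10.17 F board x,y,z 0.2 0.9 -1.9 M [ 0.06 -0.05  0.06] zaxis [-1.e-04  4.e-04 -1.e+00] opening 0.0182
5.1333 [0.5201 0.2217 0.0583] tool y ang 10.171139970781065 z [-1.e-04  4.e-04 -1.e+00] [ 0.   0.9 -1.9] [ 0.06 -0.05  0.06] 0.01815294367373779
collar xy 0.005764805414551668 0.25456006768189526 0.24800000000000016 0.2600000000000002
[[ 1.05e-01  8.00e-03  1.05e+01]
 [ 1.17e-01  6.30e-03  1.20e+01]
 [ 1.30e-01  5.80e-03  9.00e+00]
 [ 1.42e-01  5.80e-03  1.00e+01]
 [ 1.84e-01  1.15e-02  1.35e+01]
 [ 1.96e-01 -6.90e-03  1.80e+01]
 [ 2.08e-01 -7.00e-04  1.30e+01]
 [ 2.20e-01 -2.20e-03  1.30e+01]
 [ 2.32e-01  2.40e-03  1.15e+01]
 [ 2.44e-01  5.80e-03  1.00e+01]
 [ 2.69e-01  6.00e-03  8.50e+00]
 [ 2.96e-01  2.90e-03  1.85e+01]]
tilt deg -1.655816981556677 x at tip 0.006467191469485392 tip y 0.10500000000000002 x at 76 0.007305509150184996
res 0.0007441730869838006
plate 0.07 -0.035999999999999976 0.046000000000000096 0.00500000000000006 [199, 118, 116, 160, 210, 189, 36, 106, 134, 128, 127, 129, 130, 131, 130, 133, 134, 130, 127, 128, 127, 129, 131, 132, 130, 130, 128, 170, 210, 206]
plate 0 -0.035499999999999976 0.046000000000000096 0.00550000000000006 [195, 181, 171, 177, 210, 206, 44, 99, 131, 127, 125, 127, 129, 130, 128, 131, 131, 128, 126, 127, 125, 125, 129, 129, 128, 127, 125, 131, 203, 206]
plate -0.07 -0.034999999999999976 0.045500000000000096 0.00550000000000006 [203, 203, 203, 203, 204, 206, 109, 111, 130, 126, 125, 126, 128, 128, 127, 130, 130, 127, 126, 126, 125, 125, 129, 129, 127, 127, 126, 162, 208, 206]
```

View pics/m2.png

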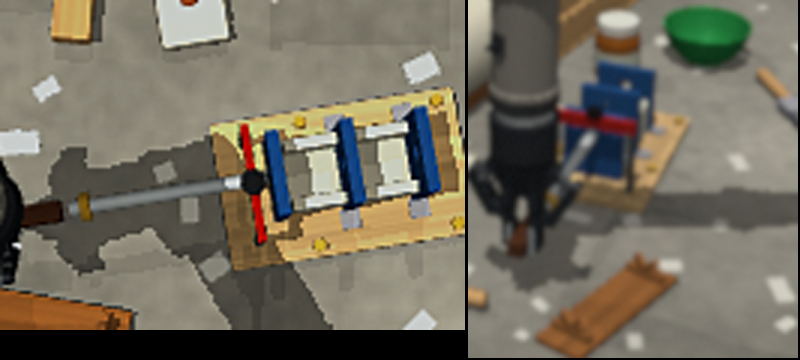

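The rod is in line at board x of about 5.8 mm, against about 5.6 for the holes, and the tip is just short of plate 1. I'll feel my way in.

```bash
python3 -m crank '[[0.02,-0.12,0,0],[0.04,-0.25,0,0],[0.06,-0.37,0,0],[0.09,-0.5,0,0],[0.09,-0.5,0,0]]';python3 s.py; python3 -m crank '[[0.02,-0.12,0,0],[0.04,-0.25,0,0],[0.06,-0.37,0,0],[0.09,-0.5,0,0],[0.09,-0.5,0,0]]';python3 s.py
```

```text
time_s: 5.65
tool_pos: [0.5213, 0.2154, 0.0583]
tool_rot: [0.642, 0.766, -0.0, 0.0]
force: [0.6, -0.1, -0.9]
opening: 0.0186
finger_force: 107.6
t 5.65 grip board x,y 6.3 323.3 z 58.3 tip y 72.3 yaw 10.08 F board x,y,z 0.5 -0.2 -0.9 M [ 0.05  0.03 -0.01] zaxis [ 1.e-04 -4.e-04 -1.e+00] opening 0.0186
time_s: 6.07
tool_pos: [0.5222, 0.2105, 0.0583]
tool_rot: [0.642, 0.766, -0.0, 0.0]
force: [-0.4, -0.7, -1.9]
opening: 0.0186
finger_force: 107.6
t 6.07 grip board x,y 6.3 318.3 z 58.3 tip y 67.3 yaw 10.08 F board x,y,z -0.5 -0.6 -1.9 M [ 0.05  0.01 -0.04] zaxis [ 1.e-04 -4.e-04 -1.e+00] opening 0.0186
```

```bash
python3 -m crank '[[0.03,-0.4,0,0.1],[0.12,-0.9,0,0.15],[0.2,-1.4,0,0.15],[0.3,-1.9,0,0.15],[0.4,-2.4,0,0.15],[0.48,-2.9,0,0.15],[0.48,-2.9,0,0.15]]';python3 s.py; python3 -m crank '[[0.09,-0.5,0,0],[0.18,-1,0,0],[0.27,-1.5,0,0],[0.36,-2,0,0],[0.43,-2.4,0,0],[0.43,-2.4,0,0]]';python3 s.py
```

```text
time_s: 6.65
tool_pos: [0.5273, 0.1798, 0.0584]
tool_rot: [0.642, 0.767, -0.0, 0.001]
force: [0.2, 0.3, -0.7]
opening: 0.0179
finger_force: 107.6
t 6.65 grip board x,y 5.9 287.2 z 58.4 tip y 36.2 yaw 10.12 F board x,y,z 0.2 0.3 -0.7 M [ 0.06  0.03 -0.03] zaxis [ 3.0e-04 -1.3e-03 -1.0e+00] opening 0.0179
time_s: 7.15
tool_pos: [0.5315, 0.1563, 0.0584]
tool_rot: [0.642, 0.767, -0.0, 0.0]
force: [0.5, 0.4, -1.5]
opening: 0.018
finger_force: 107.6
t 7.15 grip board x,y 5.8 263.3 z 58.4 tip y 12.3 yaw 10.15 F board x,y,z 0.5 0.3 -1.5 M [ 0.04  0.02 -0.03] zaxis [ 3.e-04 -1.e-03 -1.e+00] opening 0.018
```

Now plate 2, gently.

```bash
python3 -m crank '[[0.02,-0.12,0,0],[0.04,-0.25,0,0],[0.06,-0.37,0,0],[0.09,-0.5,0,0],[0.11,-0.62,0,0],[0.14,-0.75,0,0],[0.14,-0.75,0,0]]';python3 s.py; python3 -m crank '[[0.02,-0.12,0,0],[0.04,-0.25,0,0],[0.06,-0.37,0,0],[0.09,-0.5,0,0],[0.11,-0.62,0,0],[0.14,-0.75,0,0],[0.14,-0.75,0,0]]';python3 s.py
```

```text
time_s: 7.73
tool_pos: [0.5327, 0.1501, 0.0583]
tool_rot: [0.641, 0.767, -0.0, 0.0]
force: [1.2, -1.1, -1.2]
opening: 0.0183
finger_force: 107.6
t 7.73 grip board x,y 5.8 257.0 z 58.3 tip y 6.0 yaw 10.24 F board x,y,z 1.0 -1.3 -1.2 M [ 0.1  -0.01  0.03] zaxis [ 1.e-04 -3.e-04 -1.e+00] opening 0.0183
time_s: 8.32
tool_pos: [0.5341, 0.1425, 0.0583]
tool_rot: [0.641, 0.767, -0.0, 0.0]
force: [0.4, -0.8, -1.7]
opening: 0.0182
finger_force: 107.6
t 8.32 grip board x,y 5.9 249.3 z 58.3 tip y -1.7 yaw 10.23 F board x,y,z 0.3 -0.8 -1.7 M [0.03 0.06 0.03] zaxis [ 2.e-04 -3.e-04 -1.e+00] opening 0.0182
```

```bash
python3 -m crank '[[0.04,-0.25,0,0],[0.09,-0.5,0,0],[0.14,-0.75,0,0],[0.18,-1,0,0],[0.18,-1,0,0]]';python3 s.py; python3 -m crank '[[0.09,-0.5,0,0],[0.18,-1,0,0],[0.27,-1.5,0,0],[0.36,-2,0,0],[0.45,-2.5,0,0],[0.54,-3,0,0],[0.63,-3.5,0,0],[0.75,-4.2,0,0],[0.75,-4.2,0,0]]';python3 s.py
```

```text
time_s: 8.73
tool_pos: [0.5359, 0.1319, 0.0583]
tool_rot: [0.641, 0.767, -0.0, 0.0]
force: [-0.1, -0.5, -0.9]
opening: 0.0183
finger_force: 107.6
t 8.73 grip board x,y 5.8 238.5 z 58.3 tip y -12.5 yaw 10.19 F board x,y,z -0.2 -0.5 -0.9 M [ 0.04 -0.01  0.04] zaxis [ 2.e-04 -7.e-04 -1.e+00] opening 0.0183
time_s: 9.48
tool_pos: [0.5436, 0.0885, 0.0584]
tool_rot: [0.642, 0.767, -0.0, 0.001]
force: [-0.1, -1.0, -1.3]
opening: 0.0182
finger_force: 107.6
t 9.48 grip board x,y 5.7 194.4 z 58.4 tip y -56.6 yaw 10.11 F board x,y,z -0.3 -0.9 -1.3 M [ 0.02 -0.   -0.01] zaxis [ 5.0e-04 -1.6e-03 -1.0e+00] opening 0.0182
```

```bash
python3 -m crank '[[0.02,-0.12,0,0],[0.04,-0.25,0,0],[0.06,-0.37,0,0],[0.09,-0.5,0,0],[0.11,-0.62,0,0],[0.14,-0.75,0,0],[0.14,-0.75,0,0]]';python3 s.py
```

```text
time_s: 10.07
tool_pos: [0.5447, 0.0832, 0.0583]
tool_rot: [0.641, 0.767, -0.0, 0.0]
force: [0.4, -0.9, -0.4]
opening: 0.0179
finger_force: 107.6
t 10.07 grip board x,y 5.8 189.0 z 58.3 tip y -62.0 yaw 10.25 F board x,y,z 0.2 -0.9 -0.4 M [0.09 0.01 0.01] zaxis [ 1.e-04 -3.e-04 -1.e+00] opening 0.0179
```

```bash
python3 -m crank '[[0.02,-0.12,0,0],[0.04,-0.25,0,0],[0.06,-0.37,0,0],[0.09,-0.5,0,0],[0.11,-0.62,0,0],[0.14,-0.75,0,0],[0.18,-1,0,0],[0.18,-1,0,0]]';python3 s.py;python3 -m crank '[[0.02,-0.12,0,0],[0.04,-0.25,0,0],[0.06,-0.37,0,0],[0.09,-0.5,0,0],[0.11,-0.62,0,0],[0.14,-0.75,0,0],[0.18,-1,0,0],[0.22,-1.2,0,0],[0.27,-1.5,0,0],[0.27,-1.5,0,0],[0.27,-1.5,0,0]]';python3 s.py
```

```text
time_s: 10.73
tool_pos: [0.5466, 0.0726, 0.0583]
tool_rot: [0.641, 0.767, -0.0, 0.0]
force: [0.1, -0.8, -1.7]
opening: 0.018
finger_force: 107.6
t 10.73 grip board x,y 5.7 178.3 z 58.3 tip y -72.7 yaw 10.21 F board x,y,z -0.0 -0.8 -1.7 M [ 0.1  -0.02  0.08] zaxis [ 2.e-04 -6.e-04 -1.e+00] opening 0.018
time_s: 11.65
tool_pos: [0.5492, 0.0581, 0.0583]
tool_rot: [0.641, 0.767, -0.0, 0.0]
force: [-0.5, -0.1, -1.6]
opening: 0.0184
finger_force: 107.6
t 11.65 grip board x,y 5.8 163.5 z 58.3 tip y -87.5 yaw 10.22 F board x,y,z -0.5 -0.0 -1.6 M [0.06 0.06 0.  ] zaxis [ 1.e-04 -2.e-04 -1.e+00] opening 0.0184
```

```bash
python3 -m crank '[[0.02,-0.1,0,0],[0.03,-0.2,0,0],[0.05,-0.3,0,0],[0.07,-0.4,0,0],[0.07,-0.4,0,0],[0.07,-0.4,0,0]]';python3 s.py;python3 -m crank '[[0.01,-0.05,0,0],[0.02,-0.1,0,0],[0.03,-0.15,0,0],[0.03,-0.15,0,0]]';python3 s.py
```

```text
time_s: 12.15
tool_pos: [0.5498, 0.0544, 0.0583]
tool_rot: [0.641, 0.767, -0.0, 0.0]
force: [0.2, 0.5, -0.5]
opening: 0.0182
finger_force: 107.6
t 12.15 grip board x,y 5.7 159.8 z 58.3 tip y -91.2 yaw 10.26 F board x,y,z 0.2 0.4 -0.5 M [0.05 0.02 0.04] zaxis [ 0.e+00 -1.e-04 -1.e+00] opening 0.0182
time_s: 12.48
tool_pos: [0.5502, 0.0528, 0.0584]
tool_rot: [0.641, 0.767, -0.0, 0.0]
force: [-0.0, -0.0, -0.7]
opening: 0.0179
finger_force: 107.6
t 12.48 grip board x,y 5.8 158.2 z 58.4 tip y -92.8 yaw 10.25 F board x,y,z -0.0 -0.0 -0.7 M [0.08 0.03 0.01] zaxis [ 2.e-04 -1.e-04 -1.e+00] opening 0.0179
```

```bash
python3 -m crank '[[0.01,-0.05,0,0],[0.02,-0.1,0,0],[0.02,-0.1,0,0]]';python3 s.py;python3 -m crank '[[0.01,-0.05,0,0],[0.02,-0.1,0,0],[0.02,-0.1,0,0]]';python3 s.py
```

```text
time_s: 12.73
tool_pos: [0.5504, 0.0518, 0.0583]
tool_rot: [0.641, 0.767, -0.0, 0.0]
force: [-0.6, -0.1, -0.9]
opening: 0.0184
finger_force: 107.6
t 12.73 grip board x,y 5.8 157.2 z 58.3 tip y -93.8 yaw 10.25 F board x,y,z -0.6 -0.0 -0.9 M [ 0.04 -0.05 -0.03] zaxis [ 1.e-04 -2.e-04 -1.e+00] opening 0.0184
time_s: 12.98
tool_pos: [0.5505, 0.0512, 0.0583]
tool_rot: [0.641, 0.768, 0.0, -0.0]
force: [0.2, 0.4, -1.2]
opening: 0.0182
finger_force: 107.6
t 12.98 grip board x,y 5.8 156.5 z 58.3 tip y -94.5 yaw 10.27 F board x,y,z 0.3 0.4 -1.2 M [ 0.16  0.04 -0.04] zaxis [-0.e+00  3.e-04 -1.e+00] opening 0.0182
```

```bash
for i in 1; do python3 -m crank '[[0.01,-0.05,0,0],[0.02,-0.1,0,0],[0.02,-0.1,0,0]]' >/dev/null;python3 s.py;python3 -m crank '[[0.01,-0.05,0,0],[0.01,-0.05,0,0]]'>/dev/null;python3 s.py; done
```

```text
t 13.23 grip board x,y 5.8 156.5 z 58.3 tip y -94.5 yaw 10.30 F board x,y,z -1.1 3.4 -1.2 M [ 0.55  0.18 -0.03] zaxis [-5.0e-04  1.4e-03 -1.0e+00] opening 0.0186
t 13.4 grip board x,y 5.8 156.5 z 58.3 tip y -94.5 yaw 10.32 F board x,y,z -0.0 4.1 0.3 M [ 0.94  0.28 -0.11] zaxis [-6.e-04  2.e-03 -1.e+00] opening 0.0181
```

```bash
python3 -m crank '[[0.01,-0.05,0,0],[0.02,-0.1,0,0],[0.02,-0.1,0,0],[0.02,-0.1,0,0]]' >/dev/null;python3 s.py;  python3 -m crank '[[0.01,-0.05,0,0],[0.02,-0.1,0,0],[0.02,-0.1,0,0],[0.02,-0.1,0,0]]' >/dev/null;python3 s.py; python3 m.py 3
```

```text
t 13.73 grip board x,y 5.8 156.5 z 58.3 tip y -94.5 yaw 10.35 F board x,y,z -0.1 6.4 1.0 M [ 1.23  0.35 -0.11] zaxis [-0.001   0.0031 -1.    ] opening 0.018
t 14.07 grip board x,y 5.8 156.5 z 58.4 tip y -94.5 yaw 10.39 F board x,y,z -1.3 7.7 0.7 M [ 1.45  0.46 -0.05] zaxis [-0.0015  0.0043 -1.    ] opening 0.0183
14.0667 [0.5505 0.0511 0.0584] tool y ang 10.385738335480433 z [-0.0015  0.0043 -1.    ] [-2.6  7.4  0.7] [ 1.45  0.46 -0.05] 0.01830317998615581
```

View pics/m3.png

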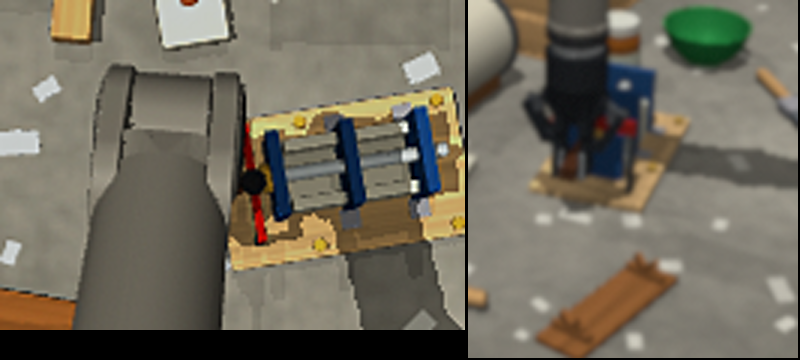

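The picture shows the tube passing through all three plates, with its tip out beyond the third at (443,148). The collar is against plate 1 at (268,172). I'll ease off, release and rise.

```bash
python3 -m crank '[[-0.01,0.08,0,0],[-0.02,0.16,0,0],[-0.04,0.25,0,0],[-0.04,0.25,0,0]]' >/dev/null; python3 s.py; python3 -m crank '[[0,0,0,0],[0,0,0,0],[0,0,0,0],[0,0,0,0],[0,0,0,0],[0,0,0,0],[0,0,0,0],[0,0,0,0],[0,0,0,0],[0,0,0,0]]' 0 >/dev/null; python3 s.py
```

```text
t 14.5 grip board x,y 5.9 156.4 z 58.3 tip y -94.6 yaw 10.31 F board x,y,z -0.7 5.8 0.9 M [ 1.08  0.32 -0.09] zaxis [-4.0e-04  1.2e-03 -1.0e+00] opening 0.0181
t 15.33 grip board x,y 5.9 155.3 z 58.3 tip y -95.7 yaw 10.27 F board x,y,z -0.4 0.4 0.3 M [ 0.01 -0.03  0.03] zaxis [ 0.e+00 -1.e-04 -1.e+00] opening 0.0854
```

```bash
python3 -m crank '[[0,0,1,0],[0,0,3,0],[0,0,6,0],[0,0,9,0],[0,0,11,0],[0,0,12,0],[0,0,12,0],[0,0,12,0]]' >/dev/null; python3 s.py; python3 -m crank '[[0,0,0,0],[0,-1.5,0,0],[0.2,-3,0,0],[0.4,-4.5,0,0],[0.5,-5.5,0,0],[0.5,-6,0,0],[0.5,-6,0,0],[0.5,-6,0,0],[0.5,-6,0,0],[0.5,-6,0,0],[0.5,-6,0,0],[0.5,-6,0,0]]' 255 40; python3 s.py; python3 m.py 4
```

```text
t 16.0 grip board x,y 5.7 155.4 z 178.2 tip y -95.6 yaw 10.27 F board x,y,z 0.1 0.7 -0.3 M [-0.04 -0.02  0.01] zaxis [ 1.e-04  2.e-04 -1.e+00] opening 0.0855
time_s: 17.0
tool_pos: [0.5559, -0.0092, 0.1783]
tool_rot: [0.641, 0.768, 0.0, -0.0]
force: [-0.0, -0.4, 0.9]
opening: -0.0002
finger_force: 0.0
t 17.0 grip board x,y 0.3 96.1 z 178.3 tip y -154.9 yaw 10.33 F board x,y,z -0.1 -0.4 0.9 M [-0.01 -0.02  0.06] zaxis [ 1.e-04  3.e-04 -1.e+00] opening -0.0002
17.0 [ 0.5559 -0.0092  0.1783] tool y ang 10.334009081535157 z [ 1.e-04  3.e-04 -1.e+00] [-0.  -0.4  0.9] [-0.01 -0.02  0.06] -0.00023639270539189616
```

View pics/m4.png

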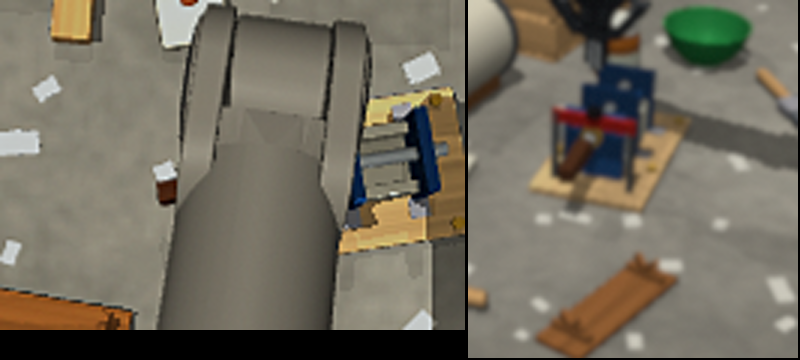

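The picture shows the rod still in place beneath the keeper, with its handle at (575,160), and the closed fingers above the button. Now I'll press down.

```bash
python3 -m crank '[[0,-0.1,-1,0],[0,-0.1,-2.2,0],[0,-0.1,-3.4,0],[0,-0.1,-4.4,0],[0,-0.1,-5,0],[0,-0.1,-5.4,0],[0,-0.1,-5.4,0]]' >/dev/null; python3 s.py; python3 -m crank '[[0,0,-0.15,0],[0,0,-0.3,0],[0,0,-0.45,0],[0,0,-0.6,0],[0,0,-0.6,0]]' >/dev/null; python3 s.py;  python3 -m crank '[[0,0,-0.1,0],[0,0,-0.2,0],[0,0,-0.3,0],[0,0,-0.4,0],[0,0,-0.4,0]]' >/dev/null; python3 s.py
```

```text
t 17.68 grip board x,y -0.7 94.5 z 123.2 tip y -156.5 yaw 10.26 F board x,y,z 0.7 -0.2 0.3 M [ 0.    0.   -0.02] zaxis [-1.8e-03 -1.0e-04 -1.0e+00] opening 0.0
t 18.1 grip board x,y 0.5 94.3 z 118.8 tip y -156.7 yaw 10.27 F board x,y,z -0.3 0.3 1.4 M [ 0.03 -0.05  0.03] zaxis [ 0.0013  0.     -1.    ] opening 0.0001
t 18.52 grip board x,y 0.5 94.3 z 114.4 tip y -156.7 yaw 10.27 F board x,y,z 0.8 -1.3 2.3 M [-0.02 -0.23 -0.  ] zaxis [ 1.2e-03 -1.0e-04 -1.0e+00] opening -0.0002
```

```bash
python3 -m crank '[[0,0,-0.1,0],[0,0,-0.2,0],[0,0,-0.3,0],[0,0,-0.4,0],[0,0,-0.4,0]]' >/dev/null; python3 s.py;  python3 -m crank '[[0,0,-0.1,0],[0,0,-0.2,0],[0,0,-0.2,0]]' >/dev/null; python3 s.py; python3 -m crank '[[0,0,-0.1,0],[0,0,-0.1,0]]' >/dev/null; python3 s.py
```

```text
t 18.93 grip board x,y 0.4 94.3 z 110.2 tip y -156.7 yaw 10.26 F board x,y,z 2.3 0.5 1.5 M [-0.09 -0.34  0.  ] zaxis [ 9.e-04 -1.e-04 -1.e+00] opening 0.0001
t 19.18 grip board x,y 0.3 94.3 z 108.2 tip y -156.7 yaw 10.26 F board x,y,z 1.9 0.2 2.3 M [-0.02 -0.38  0.07] zaxis [ 6.e-04 -1.e-04 -1.e+00] opening 0.0002
t 19.35 grip board x,y 0.2 94.4 z 107.2 tip y -156.6 yaw 10.26 F board x,y,z 2.2 -0.7 3.1 M [-0.01 -0.41  0.01] zaxis [ 4.e-04 -1.e-04 -1.e+00] opening -0.0004
```

```bash
for i in 1; do python3 -m crank '[[0,0,-0.1,0],[0,0,-0.1,0]]' >/dev/null; python3 s.py; python3 -m crank '[[0,0,-0.1,0],[0,0,-0.1,0]]' >/dev/null; python3 s.py; python3 -m crank '[[0,0,-0.1,0],[0,0,-0.1,0]]' >/dev/null; python3 s.py; done
```

```text
t 19.52 grip board x,y 0.1 94.4 z 106.2 tip y -156.6 yaw 10.27 F board x,y,z 1.8 0.5 2.8 M [ 0.04 -0.4  -0.  ] zaxis [ 2.e-04 -1.e-04 -1.e+00] opening 0.0001
t 19.68 grip board x,y 0.1 94.4 z 105.6 tip y -156.6 yaw 10.26 F board x,y,z 1.0 -0.6 4.5 M [-0.01 -0.3   0.01] zaxis [ 3.e-04  1.e-04 -1.e+00] opening 0.0003
t 19.85 grip board x,y 0.1 94.4 z 105.4 tip y -156.6 yaw 10.26 F board x,y,z -0.0 0.3 8.4 M [0.03 0.05 0.01] zaxis [ 5.e-04  4.e-04 -1.e+00] opening -0.0004
```

```bash
python3 -m crank '[[0,0,-0.1,0],[0,0,-0.1,0],[0,0,-0.1,0]]' >/dev/null; python3 s.py; python3 -m crank '[[0,0,0.3,0],[0,0,1,0],[0,0,3,0],[0,0,6,0],[0,1,9,0],[-1,5,11,0],[-2,9,11,0],[-3,13,11,0],[-4,17,11,0],[-4,20,11,0],[-4,22,11,0],[-4,22,11,0],[-4,22,11,0],[-4,22,11,0]]' ; python3 m.py 5
```

```text
t 20.1 grip board x,y 0.1 94.4 z 105.2 tip y -156.6 yaw 10.26 F board x,y,z -1.7 1.7 13.0 M [ 0.03  0.36 -0.02] zaxis [ 7.e-04  7.e-04 -1.e+00] opening -0.0003
time_s: 21.27
tool_pos: [0.5154, 0.2073, 0.2126]
tool_rot: [0.642, 0.767, -0.002, 0.0]
force: [-0.4, -1.3, -0.7]
opening: 0.0001
finger_force: 0.0
21.2667 [0.5154 0.2073 0.2126] tool y ang 10.186446575815076 z [-0.0019 -0.0025 -1.    ] [-0.4 -1.3 -0.7] [-0.01 -0.01  0.02] 0.00010620017985169016
```

View pics/m5.png

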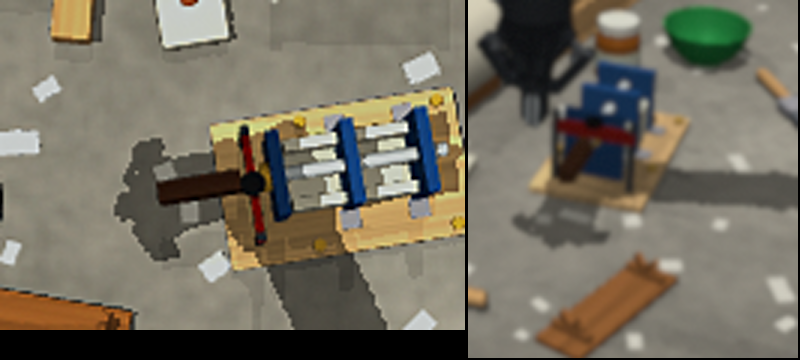

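The picture shows the keeper down behind the collar, the collar at (268,170) against plate 1, the tip out beyond plate 3 at (442,148), and the gripper clear. I'll hand in.

```bash
python3 -c "
from cell import r
print(r.hand_in())"
```

```text
the job is handed in; nothing more can be done
None
```

I threaded the rod through all three plates until its collar stopped against the nearest one, released it, pressed the keeper down onto the neck and handed the job in at about 21 s; the highest push I read was about 13 N.

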